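Dial a decade resistance box to a check point

TASK

The temperature meter is to be checked at 140 ohms: on the three-dial decade resistance box, turn the left (hundreds) dial to 1 and the middle (tens) dial to 4, and leave the right (units) dial on 0. Push each pointer round with a fingertip, one click at a time, and stop on the right click without running past it; do not grip or press hard on the box, shift it, or disturb the things lying round it.

Things in the scene. Friction and masses are not known exactly. Their poses are not given: they have to be found in the camera images.
- decade_box: Three-decade resistance box: loose 2.4 kg grey metal case on rubber feet, 150 mm deep (its x), 300 mm long (its y, plus a 13 mm wire lug at each end), bright aluminium panel on top, 72 mm above the bench. Origin: centre of its underside; x points away from the operator, y to the operator's left. Three alike black dials in a row along y, 96 mm apart; binding posts along the far edge
- hundreds_axis (a point): On the axis of the left (hundreds) dial, at the panel's top; axes parallel to the box's. Every dial: round skirt of 21 mm radius and 5 mm height, on it a hub of 13 mm radius and 22 mm height, and a straight pointer bar 9 mm wide, 4 to 23 mm above the panel, with a white line on top towards its rounded nose; the nose reaches 34 mm from the axis, the tail ends 14 mm behind it
- tens_axis (a point): On the axis of the middle (tens) dial, at the panel's top; axes parallel to the box's. Leaving a click takes about 0.07 N m (2 to 3 N sideways near the pointer's nose); past half-way to the next position the dial snaps on to it by itself, and it stays in the click where it is left
- units_axis (a point): On the axis of the right (units) dial, at the panel's top; axes parallel to the box's. Round every dial a black tick on the panel marks each of the ten positions 0 to 9 (no figures), with a spot at the tick of 0 and longer ticks at 0 and 5; 0 lies towards the operator's left, 9 towards the operator's right, the gap between them faces the operator
- hundreds_dial (a joint): Angle of the left (hundreds) dial, rad, growing clockwise seen from above: 0 at position 0, 0.5236 (30 degrees) a click, 4.712 at position 9, end stops just beyond 0 and 9. The pointer's direction, anticlockwise from the box's x axis, is 2.356 minus this value: 0 points 135 degrees left of straight ahead, 4 points 15 degrees left. Starts on 3, 4 or 5
- tens_dial (a joint): Angle of the middle (tens) dial, likewise. Starts on 0, 1 or 2
- units_dial (a joint): Angle of the right (units) dial, likewise. Stands on 0 and stays there
- posts (a point): Foot of the middle one of three binding posts (19 mm apart along the box's y, 24 mm high) on the panel near the far edge, 72 mm beyond the line of the dials
- tip_box: Bystander: closed pipette-tip box, cream lid on a clear base, 106 x 143 x 76 mm, on the bench to the right of the box; origin at the centre of its underside
- marker: Bystander: lab marker pen, 135 mm long, 15 mm thick, on the bench close to the right end of the box; origin at the centre of its underside
- tweezers: Bystander: steel tweezers, 125 mm long, 9 mm high, on the bench behind the box; origin at the centre of their underside

How it is judged:
At the end, for the whole second after the job is handed in: The left dial rests in the click of position 1, the middle dial in that of 4 and the right dial in that of 0 (each within 0.1 rad), and the box is at rest (value of joint hundreds_dial between 0.42 and 0.63 rad and value of joint tens_dial between 1.99 and 2.2 rad and value of joint units_dial between -0.11 and 0.11 rad and linear speed of decade_box below 0.02 m/s); the robot touches nothing.
It fails at once if a dial is run past its position (hundreds past 1 towards 0, tens past 4 towards 5) or the units dial is turned off 0 (value of joint hundreds_dial below 0.26 rad or value of joint tens_dial above 2.36 rad or value of joint units_dial above 0.26 rad).
It fails at once if the box or a dial is gripped or pressed hard (over 20 N) (contact force between the fingers and decade_box above 20 N).
It fails at once if the box is shifted by more than 15 mm, lifted or tipped (distance of decade_box from where it was at the start of the episode above 0.015 m or height (world z) of decade_box above 0.008 m or angle between decade_box's own z axis and vertical above 0.08 rad).
It fails at once if the tip box, the marker or the tweezers are disturbed (over 20 mm) (distance of any of tip_box, marker, tweezers from where it was at the start of the episode above 0.02 m).
It also fails if it takes over 67 s, if anything falls off the work surface, if the arm or the gripper's body presses on something with over 40 N, if the wrist force passes 120 N, or if a joint passes its speed limit or range.

ROBOT

A 6-joint arm with a two-finger parallel gripper is mounted at the origin on a cart in front of the work surface, level with it; the furniture and walls round the work are solid. World frame = base frame: x ahead of the robot, y to its left, z up, the work surface at z = 0. Lengths are in m, angles in rad, forces in N, time in s.
With the tool pointing down it reaches from about 0.325 to 0.75 m from the base axis. Payload 7.6 kg.
Tool frame: the origin (TCP) lies on the centre line of the jaws, within the pads' length; the fingertips stand 17 mm ahead of it and the grasp point (between the pads) lies 2 mm behind it (env.tips_ahead is the distance from the TCP to the fingertips, in m); z points along the fingers, y is the line along which they close (so a half turn about z gives the same grasp; the last joint's range is limited). The gripper opens to 85 mm and grips with 20 to 120 N. Pads are 22 mm wide; open, the fingers measure 114 mm over their backs; the gripper's body (76 mm by 85 mm) begins 54 mm behind the grasp point. The pads swing forward as they close: fully open they stand 13 mm farther back than shut.
Start: joints at [-1.371, 0.052, 1.401, -0, 1.689, -0.07], TCP at [0.14, -0.506, 0.248] pointing down, gripper open.
Joint ranges: [-2.9, 2.9], [-0.91, 2.17], [0.12, 2.37], [-1.06, 4.2], [0.26, 2.73], [-2.93, 2.93]. Speed limits (rad/s): [2.57, 2.57, 3.01, 3.14, 3.14, 3.14].

INTERFACE

Orientations are given as [roll, pitch, yaw] about the fixed x, y, z axes, in that order (R = Rz(yaw) Ry(pitch) Rx(roll)).
In Python, from rig import env, vision, sign_off gives the robot as it stands. The module is installed in compiled form; this text tells all that it offers.
- The arm moves only by the tool apply_moves, never from a script. Its argument "steps" is a list of rows, each an object with "angular": the turn, a rotation vector about the tool's x, y, z each as a share of 4 degrees, from -1 to 1, a list of three; "dp": the shift along the tool's x, y, z each as a share of 0.025 m, from -1 to 1, a list of three; "grip": the opening, from 0 (shut) to 1 (fully open). A call has 1 to 5 rows; each row shifts and turns the commanded pose from where the row before left it, along the tool's axes as they then stand; what a row does not reach is not made up. A row lasts 1/10 s, in which the tool goes at most 50 mm and 8.59 degrees, less where a joint would pass 70% of its speed; a pose out of reach is approached as far as the arm can. A call with a number of a shift or a turn outside -1 to 1 is refused whole. A call with a gripper value outside its range is refused whole. The fingers move at their own pace and stop on an object; "squeeze" is the grip in N (left out, the last holds). Time passes only in rows, so rows that do not move let the fingers close. It gives the time, the measured TCP pose, the force, the opening and the grip force at its end, in the units of the state.
- env.get_state(): the state, without advancing time (a new reading comes with each control period).
- vision.camera(name): name is "side" or "top"; returns a dict with "image" (420x560x3 uint8, red, green, blue), "fovy" (degrees; the focal length in pixels is half the picture's height over the tangent of half this angle, whatever the lens; pixels are square), "cx", "cy" (the principal point, pixels), "world_to_cam" (4x4, takes a point from world to camera coordinates). Camera axes: x right, y down, z forward; pixel columns grow to the right and rows downward; lengths in m; the calibration is good to about 2 mm. A picture is of the moment at which its call begins. There is no depth.
- sign_off(): hands the job in; it is judged then, once.
The state is a dict: "t": time; "joints": joint angles; "joint_vel": joint speeds; "joint_efforts": joint torques, N m; "tcp_pos": TCP position; "tcp_rot": TCP orientation; "contact_force": force on the tool from outside, world axes, zero at the start; "moment": the same for the moment, N m; "opening": finger opening in m; "finger_force": force on a finger pad.
Only numpy, scipy, OpenCV 4.12 (cv2) and the standard library are available. Lean on these libraries where they do the work, as an engineer would, in place of code of your own. Each camera call takes 0.05 s, during which the arm holds its last target. There are 200 camera calls.

## Working session

There is one attempt and no reset: what is moved stays moved. The work goes in short steps, Python scripts to look and compute and a tool call to move; the robot and the scene stay as the last step left them, time stands still between calls to the robot, and variables do not carry over. Pictures are saved under pics/ and viewed, at most 10 in all, crops included, and the job is handed in when it is done.

Besides the shell and the picture viewer there is one more tool, called as a command line: name --argument value ..., lists and objects as JSON in quotes. apply_moves: Moves the arm, as the interface text tells. Its arguments: {"type":"object","properties":{"steps":{"type":"array","items":{"type":"object","properties":{"angular":{"type":"array","items":{"type":"number"}},"dp":{"type":"array","items":{"type":"number"}},"grip":{"type":"number"}}}},"squeeze":{"type":"number"}},"required":["steps"]}

```bash
mkdir -p pics
python3 - <<'E'
from rig import env, vision
import cv2,numpy as np
np.set_printoptions(precision=4,suppress=True)
for n in("top","side"):
    c=vision.camera(n); cv2.imwrite(f"pics/{n}0.png",c["image"][:,:,::-1]); print(n,c["fovy"],c["cx"],c["cy"]); print(np.array(c["world_to_cam"]))
print(env.get_state(),env.tips_ahead)
E
```

```text
top 50.78211564064454 280.5260154066846 201.93852900419552
[[-0.0275 -0.9995 -0.0124 -0.1529]
 [-0.9919  0.0288 -0.1237  0.5317]
 [ 0.124   0.0089 -0.9922  0.9318]
 [ 0.      0.      0.      1.    ]]
side 43.34710672994042 280.7099047051569 207.32336275530122
[[ 0.8438 -0.5363 -0.021  -0.5263]
 [-0.2081 -0.2908 -0.9339  0.124 ]
 [ 0.4947  0.7923 -0.357   1.1333]
 [ 0.      0.      0.      1.    ]]
{'t': 0.1, 'joints': array([-1.3713,  0.0528,  1.4016, -0.    ,  1.6886, -0.0703]), 'joint_vel': array([-0.0003, -0.0006, -0.002 ,  0.0006, -0.0008,  0.0007]), 'joint_efforts': array([  0.0013, -38.2582, -36.0985,  -0.0001,   0.0048,   0.    ]), 'tcp_pos': array([ 0.1399, -0.5058,  0.2476]), 'tcp_rot': array([-3.1402, -0.0001,  0.2698]), 'contact_force': array([-0.6588, -0.5625,  0.2545]), 'moment': array([ 0.0172,  0.028 , -0.0287]), 'finger_force': 0.0, 'opening': 0.08582952695320051} 0.017
```

View pics/top0.png

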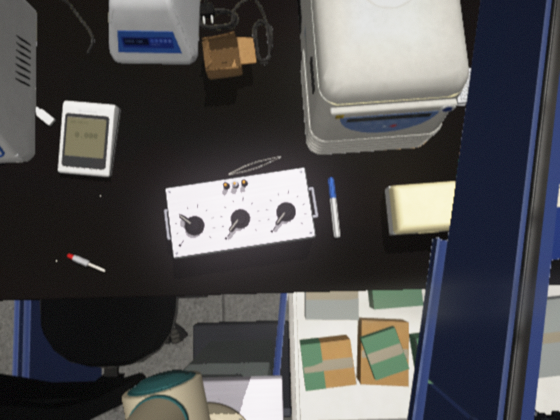

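View pics/side0.png

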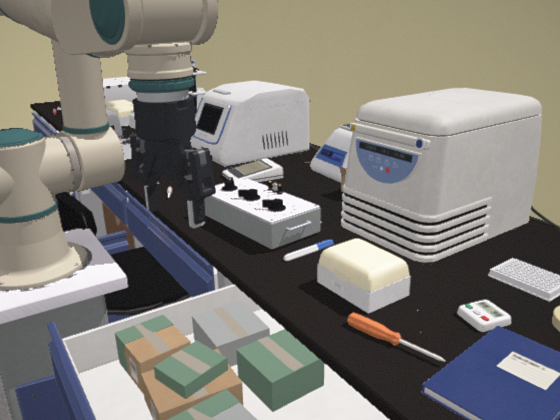

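The top view shows the box panel with corners near (166,189), (303,169), (315,237), (176,258). The dials are near (193,225), (239,219) and (286,212), and the marker is at (334,207). In the side view the gripper hangs left of the box. Next I'll measure the box and enlarge the dials.

```bash
cat > h.py <<'E'
import numpy as np,cv2
from rig import env,vision
np.set_printoptions(precision=4,suppress=True)
def K(c):
    f=c["image"].shape[0]/2/np.tan(np.radians(c["fovy"]/2)); return f
def cast(c,px,z):
    f=K(c);T=np.array(c["world_to_cam"]);R,t=T[:3,:3],T[:3,3]
    px=np.atleast_2d(np.array(px,float)); d=np.c_[(px[:,0]-c["cx"])/f,(px[:,1]-c["cy"])/f,np.ones(len(px))]@R
    o=-R.T@t; s=(z-o[2])/d[:,2]; return o+d*s[:,None]
def proj(c,P):
    f=K(c);T=np.array(c["world_to_cam"]);q=np.atleast_2d(P)@T[:3,:3].T+T[:3,3]
    return np.c_[c["cx"]+f*q[:,0]/q[:,2],c["cy"]+f*q[:,1]/q[:,2]]
E
python3 - <<'E'
from h import *
c=vision.camera("top");im=c["image"]
m=(im.min(2)>170).astype(np.uint8); m[:150]=0;m[275:]=0;m[:,:150]=0;m[:,330:]=0
cn=max(cv2.findContours(m,0,1)[0],key=cv2.contourArea)
w=cast(c,cn[:,0].astype(float),0.072)[:,:2]
r=cv2.minAreaRect(w.astype(np.float32)*1000);print(r)
b=cv2.boxPoints(r);print(b)
print("px",cv2.boxPoints(cv2.minAreaRect(cn)))
d=((im.max(2)<90)).astype(np.uint8);
n,l,s,ce=cv2.connectedComponentsWithStats(d)
for i in range(1,n):
    if 60<s[i,4]<2000 and 160<ce[i,0]<320 and 170<ce[i,1]<260: print(s[i],ce[i],cast(c,ce[i],.072))
cr=im[160:265,160:325];cv2.imwrite("pics/crop.png",cv2.resize(cr[:,:,::-1],(792,504),interpolation=cv2.INTER_CUBIC))
E
```

```text
((504.1663818359375, -82.16104125976562), (145.29104614257812, 294.82269287109375), 7.022429466247559)
[[ 414.0436   55.263 ]
 [ 450.088  -237.348 ]
 [ 594.2891 -219.5851]
 [ 558.2448   73.026 ]]
px [[163.386  188.5476]
 [304.3322 167.1921]
 [314.7047 235.6508]
 [173.7585 257.0063]]
[277 203  18  18 221] [286.0045 211.2534] [[ 0.5023 -0.1791  0.072 ]]
[232 210  17  21 221] [240.1719 218.4842] [[ 0.4899 -0.0834  0.072 ]]
[185 217  19  18 251] [194.1633 225.6534] [[0.4777 0.0126 0.072 ]]
```

View pics/crop.png

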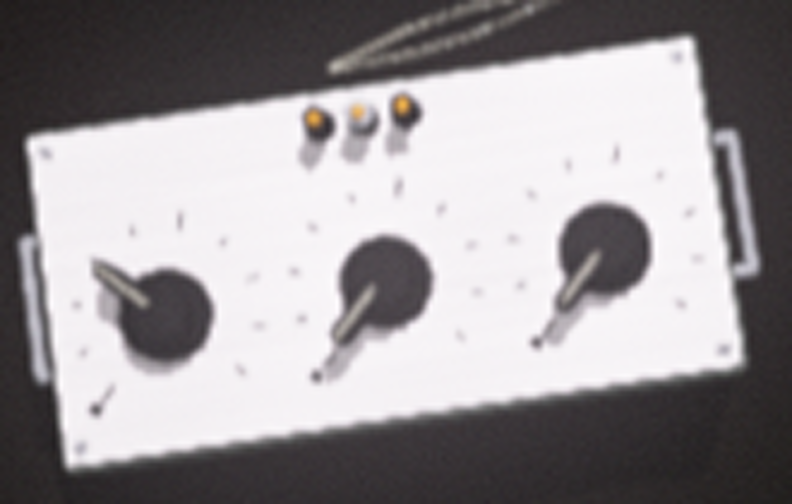

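The crop, at 4.8x, shows the hundreds pointer on 3, counted from its spot at crop (97,408). The tens and units pointers both stand at their spots, so both are on 0. Next I'll locate the axes from the tick circles.

Run:
```python
from h import *
from scipy.optimize import least_squares
c=vision.camera("top")
T=[[(83,352),(76,305),(132,230),(223,242),(252,277),(259,325),(240,370)],
[(302,319),(295,271),(312,227),(352,198),(441,209),(471,245),(477,292),(461,336)],
[(521,286),(513,238),(532,195),(568,165),(660,175),(689,211),(698,258),(681,303)]]
P=[cast(c,(np.array(t)+.5)/4.8-.5+160,.072)[:,:2] for t in T]
C=[]
for p in P:
    s=least_squares(lambda q:np.hypot(*(p-q[:2]).T)-q[2],[*p.mean(0),.04]);C.append(s.x[:2]);print(s.x,np.abs(s.fun).max())
C=np.array(C);d=C[0]-C[2];print("spacing",np.hypot(*d),"yaw",np.degrees(np.arctan2(-d[0],d[1])))
print("crop->axis px",proj(c,np.c_[C,[.072]*3]))
```

```text
[0.4788 0.012  0.0399] 0.0005394729396648729
[ 0.4902 -0.0831  0.0399] 0.0005146747863140066
[ 0.5018 -0.1786  0.0401] 0.00033525240777737553
spacing 0.1919195561775066 yaw 6.891682223078962
crop->axis px [[194.4597 225.1412]
 [240.0264 218.3595]
 [285.752  211.4986]]
```

apply_moves --steps '[{"dp": [0, 0, 0], "angular": [0, 0, 1], "grip": 0}, {"dp": [0, 0, 0], "angular": [0, 0, 1], "grip": 0}, {"dp": [0, 0, 0], "angular": [0, 0, 1], "grip": 0}, {"dp": [0, 0, 0], "angular": [0, 0, 1], "grip": 0}, {"dp": [0, 0, 0], "angular": [0, 0, 1], "grip": 0}]'

```text
t: 0.7
tcp_pos: [0.14, -0.5059, 0.2481]
tcp_rot: [-3.141, 0.0, -0.082]
contact_force: [0.2, -0.7, -0.6]
opening: 0.0125
finger_force: 0.0
```

apply_moves --steps '[{"dp": [0, 0, 0], "angular": [0, 0, 1], "grip": 0}, {"dp": [0, 0, 0], "angular": [0, 0, 1], "grip": 0}, {"dp": [0, 0, 0], "angular": [0, 0, 1], "grip": 0}, {"dp": [0, 0, 0], "angular": [0, 0, 1], "grip": 0}, {"dp": [0, 0, 0], "angular": [0, 0, 1], "grip": 0}]'

```text
t: 1.2
tcp_pos: [0.1399, -0.5059, 0.2481]
tcp_rot: [-3.141, 0.0, -0.431]
contact_force: [0.5, -0.9, -0.5]
opening: -0.0002
finger_force: 0.0
```

apply_moves --steps '[{"dp": [0, 0, 0], "angular": [0, 0, 1], "grip": 0}, {"dp": [0, 0, 0], "angular": [0, 0, 1], "grip": 0}, {"dp": [0, 0, 0], "angular": [0, 0, 1], "grip": 0}, {"dp": [0, 0, 0], "angular": [0, 0, 0.3], "grip": 0}, {"dp": [0, 0, 0], "angular": [0, 0, 0], "grip": 0}]'

```text
t: 1.7
tcp_pos: [0.1399, -0.506, 0.2482]
tcp_rot: [-3.141, 0.0, -0.658]
contact_force: [-0.1, 0.2, 0.2]
opening: -0.0001
finger_force: 0.0
```

apply_moves --steps '[{"dp": [-0.05, -1, 0], "angular": [0, 0, 0], "grip": 0}, {"dp": [-0.05, -1, 0], "angular": [0, 0, 0], "grip": 0}, {"dp": [-0.05, -1, 0], "angular": [0, 0, 0], "grip": 0}, {"dp": [-0.05, -1, 0], "angular": [0, 0, 0], "grip": 0}, {"dp": [-0.05, -1, 0], "angular": [0, 0, 0], "grip": 0}]'

```text
t: 2.2
tcp_pos: [0.212, -0.4025, 0.2483]
tcp_rot: [3.142, -0.0, -0.657]
contact_force: [0.0, 0.4, 0.0]
opening: -0.0001
finger_force: 0.0
```

apply_moves --steps '[{"dp": [-0.05, -1, 0], "angular": [0, 0, 0], "grip": 0}, {"dp": [-0.05, -1, 0], "angular": [0, 0, 0], "grip": 0}, {"dp": [-0.05, -1, 0], "angular": [0, 0, 0], "grip": 0}, {"dp": [-0.05, -1, 0], "angular": [0, 0, 0], "grip": 0}, {"dp": [-0.05, -1, 0], "angular": [0, 0, 0], "grip": 0}]'

```text
t: 2.7
tcp_pos: [0.2835, -0.2998, 0.2484]
tcp_rot: [3.141, -0.0, -0.657]
contact_force: [0.3, -0.1, -0.6]
opening: -0.0
finger_force: 0.0
```

apply_moves --steps '[{"dp": [-0.05, -1, 0], "angular": [0, 0, 0], "grip": 0}, {"dp": [-0.05, -1, 0], "angular": [0, 0, 0], "grip": 0}, {"dp": [-0.05, -1, 0], "angular": [0, 0, 0], "grip": 0}, {"dp": [-0.05, -1, 0], "angular": [0, 0, 0], "grip": 0}, {"dp": [-0.05, -1, 0], "angular": [0, 0, 0], "grip": 0}]'

```text
t: 3.2
tcp_pos: [0.3551, -0.1971, 0.2484]
tcp_rot: [3.142, -0.0, -0.657]
contact_force: [0.8, -0.6, 0.2]
opening: -0.0002
finger_force: 0.0
```

apply_moves --steps '[{"dp": [-0.05, -1, 0], "angular": [0, 0, 0], "grip": 0}, {"dp": [-0.05, -1, 0], "angular": [0, 0, 0], "grip": 0}, {"dp": [-0.05, -1, 0], "angular": [0, 0, 0], "grip": 0}, {"dp": [-0.05, -1, 0], "angular": [0, 0, 0], "grip": 0}, {"dp": [-0.05, -1, 0], "angular": [0, 0, 0], "grip": 0}]'

```text
t: 3.7
tcp_pos: [0.4267, -0.0944, 0.2483]
tcp_rot: [3.142, -0.0, -0.657]
contact_force: [-0.1, -1.3, 0.5]
opening: -0.0002
finger_force: 0.0
```

apply_moves --steps '[{"dp": [-0.05, -1, 0], "angular": [0, 0, 0], "grip": 0}, {"dp": [-0.05, -1, 0], "angular": [0, 0, 0], "grip": 0}, {"dp": [-0.05, -1, 0], "angular": [0, 0, 0], "grip": 0}, {"dp": [-0.05, -1, 0], "angular": [0, 0, 0], "grip": 0}, {"dp": [-0.05, -0.9, 0], "angular": [0, 0, 0], "grip": 0}]'

```text
t: 4.2
tcp_pos: [0.4968, 0.0064, 0.2482]
tcp_rot: [3.142, -0.0, -0.657]
contact_force: [0.4, -0.4, 0.5]
opening: 0.0001
finger_force: 0.0
```

apply_moves --steps '[{"dp": [0, -1, 0], "angular": [0, 0, 0], "grip": 0}, {"dp": [0, 0, 1], "angular": [0, 0, 0], "grip": 0}, {"dp": [0, 0, 1], "angular": [0, 0, 0], "grip": 0}, {"dp": [0, 0, 1], "angular": [0, 0, 0], "grip": 0}, {"dp": [0, 0, 0.6], "angular": [0, 0, 0], "grip": 0}]'

```text
t: 4.7
tcp_pos: [0.5108, 0.0252, 0.156]
tcp_rot: [3.14, 0.002, -0.657]
contact_force: [0.3, 0.2, 0.5]
opening: 0.0002
finger_force: 0.0
```

Run:
```python
from h import *
t=vision.camera("top");s=vision.camera("side");st=env.get_state();p=st["tcp_pos"];print(p,st["tcp_rot"])
print(proj(s,[p,p-[0,0,.017]]),proj(t,[p,p-[0,0,.017]]))
a=cv2.resize(t["image"][140:270,150:330],(540,390),interpolation=2);b=cv2.resize(s["image"][80:260,140:340],(433,390),interpolation=2)
cv2.imwrite("pics/p1.png",cv2.resize(np.hstack([a,b]),(800,321))[:,:,::-1])
```

```text
[0.5103 0.0252 0.1557] [ 3.1385  0.004  -0.6574]
[[236.6605 154.5189]
 [236.9968 160.9408]] [[178.4129 205.6331]
 [180.5297 206.6449]]
```

View pics/p1.png

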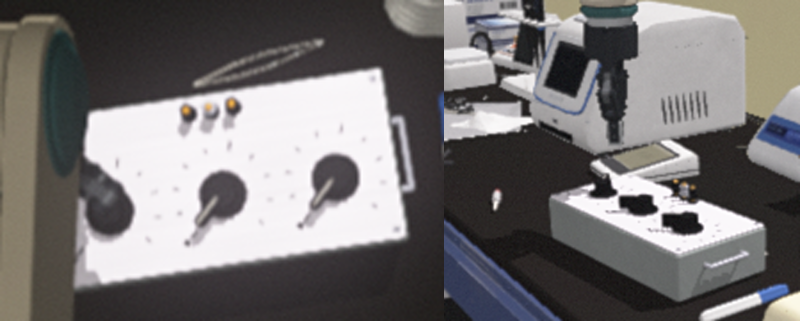

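The left half shows the arm covering the hundreds dial. In the right half the shut fingers, about 23 mm wide, hang above that dial with their tip at composite (613,140), which matches a 17 mm tip offset. I'll descend beside the pointer now.

apply_moves --steps '[{"dp": [0.16, -0.08, 0], "angular": [0, 0, 0], "grip": 0}, {"dp": [0, 0, 0.8], "angular": [0, 0, 0], "grip": 0}, {"dp": [0, 0, 0.8], "angular": [0, 0, 0], "grip": 0}, {"dp": [0, 0, 0.4], "angular": [0, 0, 0], "grip": 0}, {"dp": [0, 0, 0.22], "angular": [0, 0, 0], "grip": 0}]'

```text
t: 5.3
tcp_pos: [0.5163, 0.0242, 0.1029]
tcp_rot: [-3.141, -0.0, -0.658]
contact_force: [-0.5, -0.3, -0.4]
opening: 0.0004
finger_force: 0.0
```

apply_moves --steps '[{"dp": [0, 0, 0], "angular": [0, 0, 0], "grip": 0}, {"dp": [-0.08, 0, 0], "angular": [0, 0, 0], "grip": 0}, {"dp": [0, 0, 0], "angular": [0, 0, 0], "grip": 0}]'

```text
t: 5.6
tcp_pos: [0.5148, 0.0256, 0.1039]
tcp_rot: [-3.141, -0.001, -0.659]
contact_force: [-0.4, -0.8, 0.8]
opening: 0.0
finger_force: 0.0
```

apply_moves --steps '[{"dp": [-0.1, 0, 0.12], "angular": [0, 0, 0], "grip": 0}, {"dp": [-0.09, 0, 0], "angular": [0, 0, 0], "grip": 0}, {"dp": [0, 0, 0], "angular": [0, 0, 0], "grip": 0}]'

```text
t: 5.9
tcp_pos: [0.5107, 0.0284, 0.0999]
tcp_rot: [-3.141, -0.001, -0.659]
contact_force: [1.5, -0.6, -1.3]
opening: 0.0
finger_force: 1.1
```

apply_moves --steps '[{"dp": [-0.09, -0.045, 0], "angular": [0, 0, -1], "grip": 0}, {"dp": [-0.09, -0.045, 0], "angular": [0, 0, -1], "grip": 0}]'

```text
t: 6.1
tcp_pos: [0.5085, 0.0326, 0.0998]
tcp_rot: [3.141, -0.001, -0.516]
contact_force: [1.7, -2.2, -0.7]
opening: -0.0001
finger_force: 1.1
```

apply_moves --steps '[{"dp": [-0.09, -0.045, 0], "angular": [0, 0, -1], "grip": 0}, {"dp": [-0.09, -0.045, 0], "angular": [0, 0, -1], "grip": 0}]'

```text
t: 6.3
tcp_pos: [0.5053, 0.0368, 0.0999]
tcp_rot: [3.141, -0.0, -0.377]
contact_force: [0.8, -0.4, 1.4]
opening: -0.0003
finger_force: 0.3
```

apply_moves --steps '[{"dp": [-0.09, -0.045, 0], "angular": [0, 0, -1], "grip": 0}, {"dp": [0, 0, 0], "angular": [0, 0, 0], "grip": 0}]'

```text
t: 6.5
tcp_pos: [0.5034, 0.039, 0.0998]
tcp_rot: [3.142, 0.0, -0.309]
contact_force: [-0.3, -0.3, 0.3]
opening: 0.0002
finger_force: 0.0
```

Run:
```python
from h import *
t=vision.camera("top");s=vision.camera("side");st=env.get_state();print(st["tcp_pos"],st["tcp_rot"],st["contact_force"],st["moment"])
a=cv2.resize(t["image"][140:270,150:330],(540,390),interpolation=2);b=cv2.resize(s["image"][130:250,190:330],(455,390),interpolation=2)
cv2.imwrite("pics/p2.png",cv2.resize(np.hstack([a,b]),(800,314))[:,:,::-1])
```

```text
[0.5036 0.0388 0.0998] [ 3.1415  0.0001 -0.3113] [0.2028 0.357  0.0856] [ 0.0445 -0.0119 -0.0313]
```

View pics/p2.png

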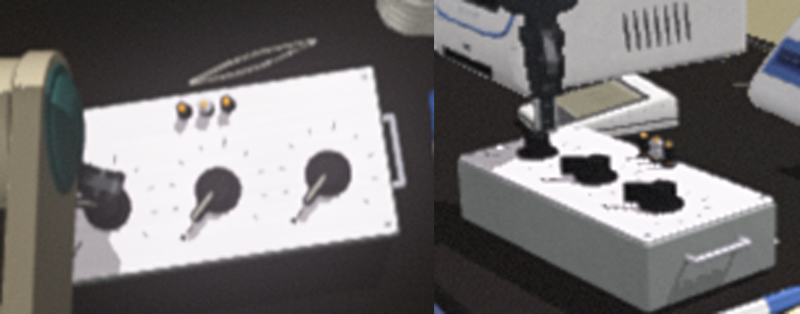

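The gripper hides the dial, but the contact force vanished at about 20°, so the first click has snapped to 2. I'll do the second click slowly.

apply_moves --steps '[{"dp": [-0.09, -0.045, 0], "angular": [0, 0, -1], "grip": 0}, {"dp": [-0.09, -0.045, 0], "angular": [0, 0, -1], "grip": 0}, {"dp": [-0.09, -0.045, 0], "angular": [0, 0, -1], "grip": 0}]'

```text
t: 6.9
tcp_pos: [0.4981, 0.0435, 0.0999]
tcp_rot: [3.141, -0.001, -0.099]
contact_force: [3.3, -1.6, -0.4]
opening: 0.0004
finger_force: 1.6
```

apply_moves --steps '[{"dp": [-0.09, -0.045, 0], "angular": [0, 0, -1], "grip": 0}, {"dp": [-0.09, -0.045, 0], "angular": [0, 0, -1], "grip": 0}, {"dp": [0, 0, 0], "angular": [0, 0, 0], "grip": 0}]'

```text
t: 7.2
tcp_pos: [0.4937, 0.0461, 0.0999]
tcp_rot: [3.141, -0.0, 0.039]
contact_force: [0.7, -0.2, 0.7]
opening: 0.0001
finger_force: 0.3
```

apply_moves --steps '[{"dp": [-0.09, -0.045, 0], "angular": [0, 0, -1], "grip": 0}, {"dp": [0, 0, 0], "angular": [0, 0, 0], "grip": 0}]'

```text
t: 7.4
tcp_pos: [0.4913, 0.0472, 0.0998]
tcp_rot: [-3.142, 0.0, 0.107]
contact_force: [0.5, -0.5, 0.5]
opening: 0.0003
finger_force: 0.1
```

apply_moves --steps '[{"dp": [-0.09, -0.045, 0], "angular": [0, 0, -1], "grip": 0}, {"dp": [0, 0, 0], "angular": [0, 0, 0], "grip": 0}]'

```text
t: 7.6
tcp_pos: [0.4888, 0.0482, 0.0997]
tcp_rot: [-3.141, 0.0, 0.177]
contact_force: [-0.5, -0.5, 0.3]
opening: 0.0001
finger_force: 0.0
```

apply_moves --steps '[{"dp": [0.2, 0, 0], "angular": [0, 0, 0], "grip": 0}, {"dp": [0.1, 0, -0.4], "angular": [0, 0, 0], "grip": 0}, {"dp": [0, 0, -1], "angular": [0, 0, 0], "grip": 0}, {"dp": [0, 0, -1], "angular": [0, 0, -1], "grip": 0}, {"dp": [0, 0, 0], "angular": [0, 0, -1], "grip": 0}]'

```text
t: 8.1
tcp_pos: [0.4985, 0.0495, 0.1646]
tcp_rot: [3.139, -0.007, 0.32]
contact_force: [-0.0, -0.5, 0.1]
opening: 0.0004
finger_force: 0.0
```

apply_moves --steps '[{"dp": [0, 0, 0], "angular": [0, 0, -1], "grip": 0}, {"dp": [0, 0, 0], "angular": [0, 0, -1], "grip": 0}, {"dp": [0, 0, 0], "angular": [0, 0, -1], "grip": 0}, {"dp": [0, 0, 0], "angular": [0, 0, -1], "grip": 0}, {"dp": [0, 0, 0], "angular": [0, 0, -1], "grip": 0}]'

```text
t: 8.6
tcp_pos: [0.4967, 0.0495, 0.1606]
tcp_rot: [3.141, -0.001, 0.669]
contact_force: [-0.2, 0.1, -0.2]
opening: 0.0001
finger_force: 0.0
```

apply_moves --steps '[{"dp": [0, 0, 0], "angular": [0, 0, -1], "grip": 0}, {"dp": [0, 0, 0], "angular": [0, 0, -1], "grip": 0}, {"dp": [0, 0, 0], "angular": [0, 0, -1], "grip": 0}, {"dp": [0, 0, 0], "angular": [0, 0, -0.5], "grip": 0}, {"dp": [0, 0, 0], "angular": [0, 0, 0], "grip": 0}]'

```text
t: 9.1
tcp_pos: [0.4967, 0.0495, 0.1605]
tcp_rot: [3.141, -0.0, 0.911]
contact_force: [-0.4, 0.8, 0.7]
opening: 0.0002
finger_force: 0.0
```

apply_moves --steps '[{"dp": [-1, 0.36, 0], "angular": [0, 0, 0], "grip": 0}, {"dp": [-1, 0.36, 0], "angular": [0, 0, 0], "grip": 0}, {"dp": [-1, 0.36, 0], "angular": [0, 0, 0], "grip": 0}, {"dp": [-1, 0.36, 0], "angular": [0, 0, 0], "grip": 0}, {"dp": [-1, 0.36, 0], "angular": [0, 0, 0], "grip": 0}]'

```text
t: 9.6
tcp_pos: [0.4552, -0.0779, 0.1604]
tcp_rot: [3.141, -0.0, 0.91]
contact_force: [0.4, -0.3, 0.3]
opening: -0.0003
finger_force: 0.0
```

Run:
```python
from h import *
t=vision.camera("top");s=vision.camera("side");st=env.get_state();print(st["tcp_pos"],st["tcp_rot"])
a=cv2.resize(t["image"][140:270,150:330],(540,390),interpolation=2);b=cv2.resize(s["image"][130:250,190:330],(455,390),interpolation=2)
cv2.imwrite("pics/p3.png",cv2.resize(np.hstack([a,b]),(800,314))[:,:,::-1])
```

```text
[ 0.455  -0.0791  0.1604] [3.1406 0.0004 0.9069]
```

View pics/p3.png

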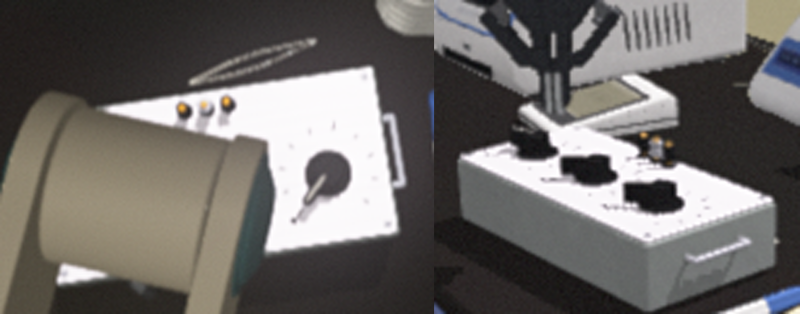

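The top view is blocked by the arm over the middle dial. In the side view the box hasn't moved, and the hundreds pointer at (530,130) now points left and back. I'll go on with the tens dial.

apply_moves --steps '[{"dp": [-0.1, -0.12, 0], "angular": [0, 0, 0], "grip": 0}, {"dp": [0, 0, 0.9], "angular": [0, 0, 0], "grip": 0}, {"dp": [0, 0, 0.9], "angular": [0, 0, 0], "grip": 0}, {"dp": [0, 0, 0.4], "angular": [0, 0, 0], "grip": 0}, {"dp": [0, 0, 0.22], "angular": [0, 0, 0], "grip": 0}]'

```text
t: 10.2
tcp_pos: [0.4513, -0.0763, 0.0986]
tcp_rot: [-3.14, 0.001, 0.913]
contact_force: [-0.9, -0.1, 0.3]
opening: -0.0001
finger_force: 0.0
```

apply_moves --steps '[{"dp": [0, 0, 0], "angular": [0, 0, 0], "grip": 0}, {"dp": [0.1, 0, 0], "angular": [0, 0, 0], "grip": 0}, {"dp": [0, 0, 0], "angular": [0, 0, 0], "grip": 0}]'

```text
t: 10.5
tcp_pos: [0.4538, -0.075, 0.1003]
tcp_rot: [3.14, -0.001, 0.912]
contact_force: [-0.8, 0.1, -0.4]
opening: 0.0002
finger_force: 0.0
```

apply_moves --steps '[{"dp": [0.1, 0, 0], "angular": [0, 0, 0], "grip": 0}, {"dp": [0, 0, 0], "angular": [0, 0, 0], "grip": 0}]'

```text
t: 10.7
tcp_pos: [0.4549, -0.0732, 0.0999]
tcp_rot: [3.141, 0.0, 0.912]
contact_force: [-1.8, -1.7, 1.4]
opening: 0.0
finger_force: 0.8
```

apply_moves --steps '[{"dp": [0.09, -0.04, 0], "angular": [0, 0, 1], "grip": 0}, {"dp": [0.09, -0.04, 0], "angular": [0, 0, 1], "grip": 0}, {"dp": [0.09, -0.04, 0], "angular": [0, 0, 1], "grip": 0}]'

```text
t: 11.0
tcp_pos: [0.457, -0.0663, 0.0996]
tcp_rot: [3.141, -0.0, 0.699]
contact_force: [-0.5, -1.4, 1.0]
opening: -0.0
finger_force: 0.5
```

apply_moves --steps '[{"dp": [0.09, -0.04, 0], "angular": [0, 0, 1], "grip": 0}, {"dp": [0, 0, 0], "angular": [0, 0, 0], "grip": 0}]'

```text
t: 11.2
tcp_pos: [0.4581, -0.0636, 0.0994]
tcp_rot: [3.141, -0.0, 0.632]
contact_force: [0.2, 0.8, -0.4]
opening: 0.0
finger_force: 0.0
```

apply_moves --steps '[{"dp": [0.09, -0.04, 0], "angular": [0, 0, 1], "grip": 0}, {"dp": [0, 0, 0], "angular": [0, 0, 0], "grip": 0}]'

```text
t: 11.4
tcp_pos: [0.4592, -0.0616, 0.0993]
tcp_rot: [3.142, -0.0, 0.564]
contact_force: [-0.4, -0.4, -0.4]
opening: -0.0
finger_force: 0.0
```

apply_moves --steps '[{"dp": [0.09, -0.04, 0], "angular": [0, 0, 1], "grip": 0}, {"dp": [0.09, -0.04, 0], "angular": [0, 0, 1], "grip": 0}, {"dp": [0.09, -0.04, 0], "angular": [0, 0, 1], "grip": 0}]'

```text
t: 11.7
tcp_pos: [0.4635, -0.056, 0.0993]
tcp_rot: [3.142, 0.0, 0.354]
contact_force: [-2.9, -1.2, 0.4]
opening: -0.0003
finger_force: 1.5
```

apply_moves --steps '[{"dp": [0.09, -0.04, 0], "angular": [0, 0, 1], "grip": 0}, {"dp": [0.09, -0.04, 0], "angular": [0, 0, 1], "grip": 0}]'

```text
t: 11.9
tcp_pos: [0.4669, -0.0528, 0.0992]
tcp_rot: [3.141, 0.001, 0.214]
contact_force: [-1.6, -1.1, 1.1]
opening: 0.0002
finger_force: 1.2
```

apply_moves --steps '[{"dp": [0.09, -0.04, 0], "angular": [0, 0, 1], "grip": 0}, {"dp": [0, 0, 0], "angular": [0, 0, 0], "grip": 0}]'

```text
t: 12.1
tcp_pos: [0.4693, -0.0512, 0.0993]
tcp_rot: [3.142, 0.0, 0.146]
contact_force: [-0.3, -1.3, 0.0]
opening: -0.0001
finger_force: 0.1
```

apply_moves --steps '[{"dp": [0.09, -0.04, 0], "angular": [0, 0, 1], "grip": 0}, {"dp": [0, 0, 0], "angular": [0, 0, 0], "grip": 0}]'

```text
t: 12.3
tcp_pos: [0.4714, -0.0498, 0.0993]
tcp_rot: [3.142, -0.0, 0.077]
contact_force: [0.0, 0.1, 0.1]
opening: -0.0003
finger_force: 0.0
```

Two tens clicks are done: the force rose and vanished twice, at about 16° and 45°. Third click next.

apply_moves --steps '[{"dp": [0.09, -0.04, 0], "angular": [0, 0, 1], "grip": 0}, {"dp": [0.09, -0.04, 0], "angular": [0, 0, 1], "grip": 0}, {"dp": [0.09, -0.04, 0], "angular": [0, 0, 1], "grip": 0}, {"dp": [0.09, -0.04, 0], "angular": [0, 0, 1], "grip": 0}]'

```text
t: 12.7
tcp_pos: [0.4805, -0.0462, 0.0993]
tcp_rot: [-3.142, -0.0, -0.203]
contact_force: [0.2, 0.1, -0.4]
opening: 0.0001
finger_force: 0.0
```

apply_moves --steps '[{"dp": [0.09, -0.04, 0], "angular": [0, 0, 1], "grip": 0}, {"dp": [0.09, -0.04, 0], "angular": [0, 0, 1], "grip": 0}]'

```text
t: 12.9
tcp_pos: [0.4849, -0.0451, 0.0992]
tcp_rot: [-3.142, 0.001, -0.343]
contact_force: [-2.1, 1.4, 1.7]
opening: -0.0
finger_force: 1.5
```

apply_moves --steps '[{"dp": [0.09, -0.04, 0], "angular": [0, 0, 1], "grip": 0}, {"dp": [0, 0, 0], "angular": [0, 0, 0], "grip": 0}]'

```text
t: 13.1
tcp_pos: [0.4878, -0.045, 0.0993]
tcp_rot: [-3.141, 0.0, -0.411]
contact_force: [-1.2, 0.7, 0.2]
opening: 0.0001
finger_force: 0.4
```

apply_moves --steps '[{"dp": [0.09, -0.04, 0], "angular": [0, 0, 1], "grip": 0}, {"dp": [0, 0, 0], "angular": [0, 0, 0], "grip": 0}]'

```text
t: 13.3
tcp_pos: [0.4903, -0.0452, 0.0993]
tcp_rot: [3.142, -0.0, -0.481]
contact_force: [0.2, 0.7, -0.1]
opening: -0.0001
finger_force: 0.0
```

apply_moves --steps '[{"dp": [0.09, -0.04, 0], "angular": [0, 0, 1], "grip": 0}, {"dp": [0.09, -0.04, 0], "angular": [0, 0, 1], "grip": 0}, {"dp": [0.09, -0.04, 0], "angular": [0, 0, 1], "grip": 0}, {"dp": [0.09, -0.04, 0], "angular": [0, 0, 1], "grip": 0}]'

```text
t: 13.7
tcp_pos: [0.4999, -0.0469, 0.0993]
tcp_rot: [3.142, -0.001, -0.761]
contact_force: [-0.4, 0.2, 0.3]
opening: -0.0
finger_force: 0.0
```

apply_moves --steps '[{"dp": [0.09, -0.04, 0], "angular": [0, 0, 1], "grip": 0}, {"dp": [0.09, -0.04, 0], "angular": [0, 0, 1], "grip": 0}]'

```text
t: 13.9
tcp_pos: [0.5042, -0.0482, 0.0993]
tcp_rot: [-3.141, 0.001, -0.901]
contact_force: [-1.1, 2.8, 0.4]
opening: 0.0001
finger_force: 1.5
```

apply_moves --steps '[{"dp": [0.09, -0.04, 0], "angular": [0, 0, 1], "grip": 0}, {"dp": [0, 0, 0], "angular": [0, 0, 0], "grip": 0}]'

```text
t: 14.1
tcp_pos: [0.5067, -0.0497, 0.0993]
tcp_rot: [-3.141, -0.0, -0.969]
contact_force: [0.0, 0.3, 0.2]
opening: 0.0001
finger_force: 0.4
```

One more small row.

apply_moves --steps '[{"dp": [0.09, -0.04, 0], "angular": [0, 0, 1], "grip": 0}, {"dp": [0, 0, 0], "angular": [0, 0, 0], "grip": 0}]'

```text
t: 14.3
tcp_pos: [0.5087, -0.0512, 0.0993]
tcp_rot: [3.142, -0.001, -1.039]
contact_force: [-0.9, 0.8, 0.6]
opening: -0.0003
finger_force: 0.0
```

apply_moves --steps '[{"dp": [-0.2, 0, 0], "angular": [0, 0, 0], "grip": 0}, {"dp": [-0.1, 0, -0.4], "angular": [0, 0, 0], "grip": 0}, {"dp": [0, 0, -1], "angular": [0, 0, 0], "grip": 0}, {"dp": [0, 0, -1], "angular": [0, 0, 0], "grip": 0}, {"dp": [0, 0, -1], "angular": [0, 0, 0], "grip": 0}]'

```text
t: 14.8
tcp_pos: [0.5047, -0.0443, 0.1861]
tcp_rot: [-3.141, -0.001, -1.04]
contact_force: [0.5, -0.3, 0.6]
opening: 0.0002
finger_force: 0.0
```

apply_moves --steps '[{"dp": [0.37, 1, -0.4], "angular": [0, 0, 0], "grip": 0}, {"dp": [0.37, 1, -0.4], "angular": [0, 0, 0], "grip": 0}, {"dp": [0.37, 1, -0.4], "angular": [0, 0, 0], "grip": 0}, {"dp": [0.37, 1, 0], "angular": [0, 0, 0], "grip": 0}, {"dp": [0.37, 1, 0], "angular": [0, 0, 0], "grip": 0}]'

```text
t: 15.3
tcp_pos: [0.4195, -0.148, 0.2156]
tcp_rot: [-3.141, -0.002, -1.04]
contact_force: [1.2, -0.9, -0.0]
opening: -0.0
finger_force: 0.0
```

apply_moves --steps '[{"dp": [0.37, 1, 0], "angular": [0, 0, 0], "grip": 0}, {"dp": [0.37, 1, 0], "angular": [0, 0, 0], "grip": 0}, {"dp": [0.37, 1, 0], "angular": [0, 0, 0], "grip": 0}, {"dp": [0.37, 1, 0], "angular": [0, 0, 0], "grip": 0}, {"dp": [0.37, 1, 0], "angular": [0, 0, 0], "grip": 0}]'

```text
t: 15.8
tcp_pos: [0.3348, -0.2509, 0.2152]
tcp_rot: [-3.141, -0.001, -1.04]
contact_force: [0.7, -0.3, 0.7]
opening: 0.0002
finger_force: 0.0
```

apply_moves --steps '[{"dp": [0.37, 1, 0], "angular": [0, 0, 0], "grip": 0}, {"dp": [0.37, 1, 0], "angular": [0, 0, 0], "grip": 0}, {"dp": [0.37, 1, 0], "angular": [0, 0, 0], "grip": 0}, {"dp": [0.37, 1, 0], "angular": [0, 0, 0], "grip": 0}, {"dp": [0.37, 1, 0], "angular": [0, 0, 0], "grip": 0}]'

```text
t: 16.3
tcp_pos: [0.2501, -0.3539, 0.2152]
tcp_rot: [3.141, -0.001, -1.041]
contact_force: [0.5, -0.6, -0.3]
opening: 0.0002
finger_force: 0.0
```

Run:
```python
from h import *
t=vision.camera("top");im=t["image"];st=env.get_state();print(st["tcp_pos"],st["joint_vel"])
A=np.array([[.4788,.012],[.4902,-.0831],[.5018,-.1786]])
for k,b in zip(A,(105,15,135)):  # pixel of the expected nose
    a=np.radians(b+6.95);print(proj(t,[k[0]+.034*np.cos(a),k[1]+.034*np.sin(a),.095])*1.0)
cv2.imwrite("pics/p4.png",cv2.resize(im[160:265,160:325,::-1],(792,504),interpolation=2))
```

```text
[ 0.2483 -0.356   0.2151] [ 0.0662 -0.0138  0.0151  0.0216  0.0055  0.1106]
[[176.5828 231.0234]]
[[232.3903 202.1363]]
[[275.7839 223.7962]]
```

View pics/p4.png

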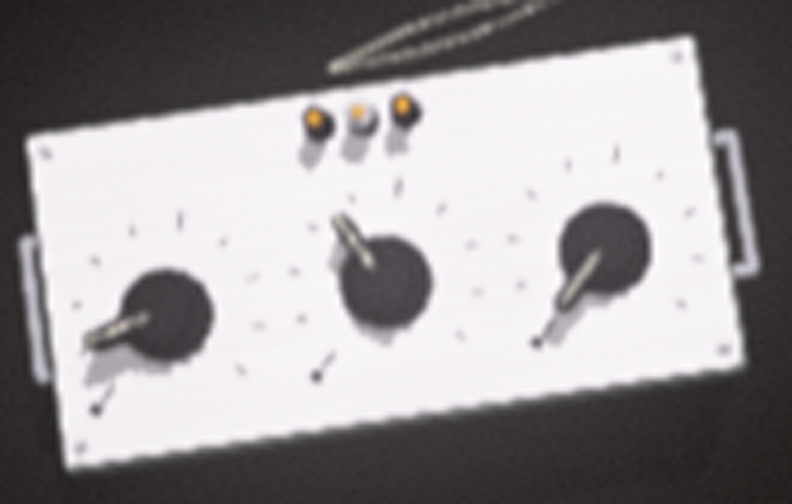

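The hundreds pointer is on 1 and the units pointer on 0. The tens pointer runs from (373,267) to (338,216), which looks slightly short of tick 4, so I'll compute its angle.

Run:
```python
from h import *
t=vision.camera("top");im=t["image"]
g=im.min(2).astype(float);s=8
A=np.array([[.4788,.012],[.4902,-.0831],[.5018,-.1786]])
print(env.get_state()["joint_vel"])
for k,nm in zip(A,"HTU"):
    # brightness along rays on the plane of the pointer's top, inside the dark hub: centroid of angle
    ang=np.radians(np.arange(0,360,1.)); v=np.zeros(360)
    for r in np.linspace(.007,.012,6):
        q=proj(t,np.c_[k[0]+r*np.cos(ang),k[1]+r*np.sin(ang),np.full(360,.095)]).astype(np.float32)
        v+=cv2.remap(g.astype(np.float32),q[None,:,0],q[None,:,1],1)[0]
    i=v.argmax();w=np.arange(i-25,i+26);ww=v[w%360]-v[w%360].min();print(nm,(w*ww).sum()/ww.sum()-6.95,v.max()/6)
for n,a,b in (("H",(147,316),(90,340)),("T",(373,267),(338,216)),("U",(598,253),(563,303))):
    p=cast(t,(np.array([a,b])+.5)/4.8-.5+160,.095);d=p[1]-p[0];print(n,np.degrees(np.arctan2(d[1],d[0]))-6.95)
```

```text
[ 0.0538 -0.0129  0.0148  0.0236  0.0075  0.0607]
H 107.48530031972163 120.66373697916667
T 28.244502048727615 160.58854166666666
U 132.56745514215527 148.61995442708334
H 104.45281391258654
T 26.30952715071947
U 136.54739880559302
```

The tens dial has stuck at about 108°, just past half-way and short of the 120° click. I'll go back and nudge it about 10° more from the same side.

apply_moves --steps '[{"dp": [0, 0, 0], "angular": [0, 0, 1], "grip": 0}, {"dp": [0, 0, 0], "angular": [0, 0, 0.5], "grip": 0}, {"dp": [-0.46, -0.98, 0], "angular": [0, 0, 0], "grip": 0}, {"dp": [-0.46, -0.98, 0], "angular": [0, 0, 0], "grip": 0}, {"dp": [-0.46, -0.98, 0], "angular": [0, 0, 0], "grip": 0}]'

```text
t: 16.9
tcp_pos: [0.3046, -0.2902, 0.215]
tcp_rot: [-3.141, -0.001, -1.146]
contact_force: [-0.2, 0.2, -0.1]
opening: 0.0003
finger_force: 0.0
```

apply_moves --steps '[{"dp": [-0.46, -0.98, 0], "angular": [0, 0, 0], "grip": 0}, {"dp": [-0.46, -0.98, 0], "angular": [0, 0, 0], "grip": 0}, {"dp": [-0.46, -0.98, 0], "angular": [0, 0, 0], "grip": 0}, {"dp": [-0.46, -0.98, 0], "angular": [0, 0, 0], "grip": 0}, {"dp": [-0.46, -0.98, 0], "angular": [0, 0, 0], "grip": 0}]'

```text
t: 17.4
tcp_pos: [0.3926, -0.1871, 0.215]
tcp_rot: [-3.141, -0.001, -1.145]
contact_force: [-0.7, -0.0, 0.1]
opening: -0.0001
finger_force: 0.0
```

apply_moves --steps '[{"dp": [-0.46, -0.98, 0], "angular": [0, 0, 0], "grip": 0}, {"dp": [-0.46, -0.98, 0], "angular": [0, 0, 0], "grip": 0}, {"dp": [-0.46, -0.98, 0], "angular": [0, 0, 0], "grip": 0}, {"dp": [-0.46, -0.98, 0], "angular": [0, 0, 0], "grip": 0}, {"dp": [0, 0, 0], "angular": [0, 0, 0], "grip": 0}]'

```text
t: 17.9
tcp_pos: [0.4634, -0.1038, 0.2147]
tcp_rot: [-3.141, 0.0, -1.142]
contact_force: [-0.6, 0.1, -0.5]
opening: -0.0001
finger_force: 0.0
```

apply_moves --steps '[{"dp": [0, 0, 0], "angular": [0, 0, 0], "grip": 0}]'

```text
t: 18.0
tcp_pos: [0.4622, -0.1059, 0.2146]
tcp_rot: [3.141, -0.0, -1.145]
contact_force: [0.8, 0.4, -0.6]
opening: -0.0002
finger_force: 0.0
```

apply_moves --steps '[{"dp": [-0.47, -0.91, 0], "angular": [0, 0, 0], "grip": 0}, {"dp": [-0.47, -0.91, 0], "angular": [0, 0, 0], "grip": 0}, {"dp": [-0.47, -0.91, 0], "angular": [0, 0, 0], "grip": 0}, {"dp": [0, 0, 1], "angular": [0, 0, 0], "grip": 0}, {"dp": [0, 0, 1], "angular": [0, 0, 0], "grip": 0}]'

```text
t: 18.5
tcp_pos: [0.5102, -0.0466, 0.1646]
tcp_rot: [-3.14, -0.001, -1.147]
contact_force: [-0.4, -0.5, -0.4]
opening: 0.0002
finger_force: 0.0
```

apply_moves --steps '[{"dp": [0, 0, 0], "angular": [0, 0, 0], "grip": 0}]'

```text
t: 18.6
tcp_pos: [0.5079, -0.0467, 0.161]
tcp_rot: [3.136, 0.003, -1.148]
contact_force: [-0.6, 0.0, -0.2]
opening: -0.0
finger_force: 0.0
```

apply_moves --steps '[{"dp": [0, 0, 0.9], "angular": [0, 0, 0], "grip": 0}, {"dp": [0, 0, 0.9], "angular": [0, 0, 0], "grip": 0}, {"dp": [0, 0, 0.4], "angular": [0, 0, 0], "grip": 0}, {"dp": [0, 0, 0.2], "angular": [0, 0, 0], "grip": 0}, {"dp": [0, 0, 0], "angular": [0, 0, 0], "grip": 0}]'

```text
t: 19.1
tcp_pos: [0.5102, -0.0468, 0.1049]
tcp_rot: [-3.141, -0.0, -1.148]
contact_force: [-0.1, -0.5, -0.1]
opening: -0.0001
finger_force: 0.0
```

apply_moves --steps '[{"dp": [0.12, 0, 0], "angular": [0, 0, 0], "grip": 0}, {"dp": [0, 0, 0], "angular": [0, 0, 0], "grip": 0}]'

```text
t: 19.3
tcp_pos: [0.5119, -0.0497, 0.1055]
tcp_rot: [-3.14, -0.001, -1.148]
contact_force: [-0.2, 0.1, -0.0]
opening: 0.0006
finger_force: 0.0
```

apply_moves --steps '[{"dp": [0.12, 0, 0], "angular": [0, 0, 0], "grip": 0}, {"dp": [0, 0, 0], "angular": [0, 0, 0], "grip": 0}]'

```text
t: 19.5
tcp_pos: [0.5128, -0.0523, 0.1047]
tcp_rot: [-3.141, -0.001, -1.148]
contact_force: [-0.5, 0.3, 0.1]
opening: 0.0002
finger_force: 0.0
```

apply_moves --steps '[{"dp": [0, 0, 0.16], "angular": [0, 0, 0], "grip": 0}, {"dp": [0.05, 0, 0], "angular": [0, 0, 0], "grip": 0}, {"dp": [0, 0, 0], "angular": [0, 0, 0], "grip": 0}]'

```text
t: 19.8
tcp_pos: [0.5129, -0.0532, 0.1]
tcp_rot: [3.141, 0.0, -1.147]
contact_force: [-0.9, 0.1, 0.6]
opening: -0.0003
finger_force: 0.0
```

apply_moves --steps '[{"dp": [0.05, 0, 0], "angular": [0, 0, 0], "grip": 0}, {"dp": [0, 0, 0], "angular": [0, 0, 0], "grip": 0}]'

```text
t: 20.0
tcp_pos: [0.5136, -0.0544, 0.1003]
tcp_rot: [-3.142, -0.0, -1.147]
contact_force: [0.1, 0.6, -0.3]
opening: 0.0001
finger_force: 0.0
```

Run:
```python
from h import *
s=env.get_state();p=s["tcp_rot"][2];d=s["tcp_pos"][:2]-[.4902,-.0831]
print(s["tcp_pos"],p,"normal",-d@[np.cos(p),np.sin(p)],"radial",-d@[np.sin(p),-np.cos(p)],s["contact_force"])
```

```text
[ 0.5136 -0.0544  0.1003] -1.1474554145805413 normal 0.016562187614520496 radial 0.03311852410746487 [ 0.1146  0.559  -0.272 ]
```

apply_moves --steps '[{"dp": [0.04, 0, 0], "angular": [0, 0, 0], "grip": 0}, {"dp": [0, 0, 0], "angular": [0, 0, 0], "grip": 0}, {"dp": [0, 0, 0], "angular": [0, 0, 0], "grip": 0}]'

```text
t: 20.3
tcp_pos: [0.514, -0.0552, 0.1003]
tcp_rot: [-3.142, -0.0, -1.147]
contact_force: [0.1, 0.6, 0.6]
opening: -0.0001
finger_force: 0.0
```

apply_moves --steps '[{"dp": [-0.2, 0, 0], "angular": [0, 0, 0], "grip": 0}, {"dp": [-0.1, 0, -0.4], "angular": [0, 0, 0], "grip": 0}, {"dp": [0, 0, -1], "angular": [0, 0, 0], "grip": 0}, {"dp": [0, 0, -1], "angular": [0, 0, 0], "grip": 0}, {"dp": [0, 0, -1], "angular": [0, 0, 0], "grip": 0}]'

```text
t: 20.8
tcp_pos: [0.5107, -0.048, 0.1871]
tcp_rot: [-3.141, -0.0, -1.147]
contact_force: [-0.1, 0.7, -0.4]
opening: -0.0
finger_force: 0.0
```

apply_moves --steps '[{"dp": [0.46, 1, -0.4], "angular": [0, 0, 0], "grip": 0}, {"dp": [0.46, 1, -0.4], "angular": [0, 0, 0], "grip": 0}, {"dp": [0.46, 1, -0.4], "angular": [0, 0, 0], "grip": 0}, {"dp": [0.46, 1, 0], "angular": [0, 0, 0], "grip": 0}, {"dp": [0.46, 1, 0], "angular": [0, 0, 0], "grip": 0}]'

```text
t: 21.3
tcp_pos: [0.4199, -0.1526, 0.2166]
tcp_rot: [-3.14, -0.002, -1.147]
contact_force: [0.2, 0.2, -0.3]
opening: 0.0003
finger_force: 0.0
```

apply_moves --steps '[{"dp": [0.46, 1, 0], "angular": [0, 0, 0], "grip": 0}, {"dp": [0.46, 1, 0], "angular": [0, 0, 0], "grip": 0}, {"dp": [0.46, 1, 0], "angular": [0, 0, 0], "grip": 0}, {"dp": [0.46, 1, 0], "angular": [0, 0, 0], "grip": 0}, {"dp": [0.46, 1, 0], "angular": [0, 0, 0], "grip": 0}]'

```text
t: 21.8
tcp_pos: [0.3294, -0.2564, 0.2163]
tcp_rot: [-3.141, -0.001, -1.147]
contact_force: [-0.0, -0.9, 0.1]
opening: 0.0
finger_force: 0.0
```

apply_moves --steps '[{"dp": [0.46, 1, 0], "angular": [0, 0, 0], "grip": 0}, {"dp": [0.46, 1, 0], "angular": [0, 0, 0], "grip": 0}, {"dp": [0.46, 1, 0], "angular": [0, 0, 0], "grip": 0}, {"dp": [0.46, 1, 0], "angular": [0, 0, 0], "grip": 0}, {"dp": [0, 0, 0], "angular": [0, 0, 0], "grip": 0}]'

```text
t: 22.3
tcp_pos: [0.2564, -0.3403, 0.2161]
tcp_rot: [3.141, -0.001, -1.151]
contact_force: [-0.5, 0.6, 0.4]
opening: 0.0002
finger_force: 0.0
```

Run:
```python
from h import *
t=vision.camera("top");im=t["image"]
cv2.imwrite("pics/p5.png",cv2.resize(im[160:265,160:325,::-1],(792,504),interpolation=2))
# nose: dark/bright pointer outside the skirt -> angle by rays at the pointer's top, dark against the panel
A=np.array([[.4788,.012],[.4902,-.0831],[.5018,-.1786]])
g=im.min(2).astype(np.float32)
for k,e in zip(A,(105,15,135)):
    ang=np.arange(e-40,e+41,1.);v=np.zeros(81)
    for r in np.linspace(.024,.033,8):
        a=np.radians(ang+6.95);q=proj(t,np.c_[k[0]+r*np.cos(a),k[1]+r*np.sin(a),np.full(81,.095)]).astype(np.float32)
        v+=230-cv2.remap(g,q[None,:,0],q[None,:,1],1)[0]
    print(e,v.astype(int)[::5]//8)
```

```text
105 [-11 -10  -6  -8 -11 -10  12  71  97 119 121  94  72  63  62  53  29]
15 [-14 -13 -14 -15 -15  -3  50  91  77  82  26  -7 -14 -14 -13 -14 -14]
135 [-14 -13 -12 -13 -14  -9  25  85  95 122 108  65  29  14  12  10   2]
```

View pics/p5.png

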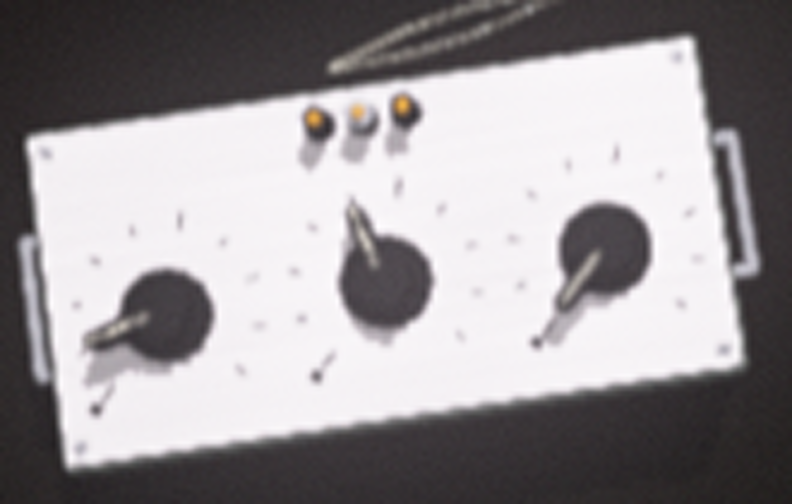

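The tens pointer now covers its tick 4, with its line running (376,266) to (352,203) at about 14–15°. Hundreds is on 1, units is on 0, and the box hasn't moved. Handing in.

```bash
python3 -c "
from rig import sign_off
print(sign_off())"
```

```text
the job is handed in; nothing more can be done
None
```

I set the box to 140 ohms and handed the job in: hundreds on 1, tens on 4 and units still on 0. The last picture shows each pointer on its tick and the box where it started. The tens dial first stopped just short of 4 and needed a second light push; the judge's verdict was not shown.

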